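# Free and lift a bayonet cover off its core by feel

## Task

A blue can-shaped cover is caught by hidden lugs on the heavy core inside it, which stands in a black nest. Find by feel how far to turn the cover anticlockwise (seen from above) until it is no longer caught, lift it straight off while the core stays down in its nest, and gently set the cover upright in the card tray without dropping it, then let go. Leave the other things on the bench alone.

Things in the scene. Friction and masses are not known exactly. Their poses are not given: they have to be found in the camera images.
- cover: Outer part: blue round can, 84 mm diameter, 56 mm tall, closed on top, open below, wall 4.5 mm, about 0.24 kg (varies). Origin: centre of its lower edge, at the start on the core's foot; z up the can's axis, x along its handle. Lugs inside catch on the core: it is free within about 9 degrees of one angle that lies 17 to 69 degrees anticlockwise (from above) of its start.
- cover_grip (a point): Middle of the black bar handle on the cover: bar 60 mm long (along the cover's x), 14 mm thick (y), 22 mm high, standing 8 mm above the can's top on two feet; 75 mm above the cover's lower edge, 86 mm to the bar's top. The cover turns with hardly any torque when it hangs or stands freely.
- cover_lugs (a point): On the cover's axis, level with its two hidden lugs, one on each side (2 to 8 mm above its lower edge, 12 mm wide, 8 mm inward). Their angle differs from cover to cover; it cannot be seen or read from this pose. Caught: the cover rises 3.5 mm, then pulling lifts the core too (about 9 N more). In the free window only its own weight is felt.
- core: Inner part: dark square foot 88 x 88 x 12 mm, neck, brass rim and copper finned body 57 mm in diameter, top 60 mm above the foot's underside; only the foot shows below the cover. Origin: centre of the foot's underside, at the start 10 mm above the nest's origin; z up. Loose, about 0.9 kg, held down by its weight alone; the nest stops it turning. A test pull may raise it a few mm, no more.
- core_rim (a point): Centre of the core's brass rim: 69 mm diameter, 6 mm thick, underside 23.5 mm above the foot's underside, with a 45 degree gap on each of two sides for the lugs; 2.5 mm clearance all round inside the cover. The cover must rise 18 mm at its free angle before the lugs are past the rim, and 50 mm to be clear of the core.
- nest: Fixed black base plate, 124 x 124 x 10 mm, with aluminium corner keepers 14 mm high above the plate, which hold the core's square foot with 1.5 mm play. Origin: centre of the plate's underside; z up.
- tray: Shallow card tray with a wooden-coloured rim and white floor, 156 (x) x 200 (y) x 12 mm high, floor 2 mm thick, rim 8 mm wide (inside 140 x 184 mm), fixed to the bench. Origin: centre of its underside; z up.
- spool: Bystander: spool of solder, 98 x 72 x 30 mm, black flanges, lying flat; origin under its middle.
- sink: Bystander: grey finned heatsink, 45 x 60 x 28 mm; origin under its middle.
- amber_tape: Bystander: roll of amber tape, 68 x 70 x 18 mm, lying flat; origin under its middle.

How it is judged:
By the outcome, as a careful person would: the job done as asked, in the order asked, and still so for the second after the job is handed in, with the robot touching nothing.
It also fails if it takes over 64 s, if anything falls off the work surface, if the arm or the gripper's body presses on something with over 40 N, if the wrist force passes 120 N, or if a joint passes its speed limit or range.

## Robot

A 6-joint arm with a two-finger parallel gripper is mounted at the origin on a cart in front of the work surface, level with it; the furniture and walls round the work are solid. World frame = base frame: x ahead of the robot, y to its left, z up, the work surface at z = 0. Lengths are in m, angles in rad, forces in N, time in s.
With the tool pointing down it reaches from about 0.3 to 0.775 m from the base axis. Payload 14.6 kg.
Tool frame: the origin (TCP) lies between the finger pads; the fingertips stand ctrl.tip_extent ahead of it and the grasp point (between the pads) lies 3 mm ahead of it (ctrl.tip_extent is the distance from the TCP to the fingertips, in m); z points along the fingers, y is the line along which they close (so a half turn about z gives the same grasp; the last joint's range is limited). The gripper opens to 94 mm and grips with 3 to 60 N. Pads are 16 mm wide; open, the fingers measure 119 mm over their backs; the gripper's body (75 mm by 177 mm) begins 78 mm behind the grasp point.
Start: joints at [1.093, 0.3, 1.521, -0, 1.321, -0.067], TCP at [0.22, 0.504, 0.227] pointing down, gripper open.
Joint ranges: [-3.03, 3.03], [-0.79, 2.21], [0.23, 2.52], [-1.04, 4.18], [0, 3.07], [-2.55, 2.55]. Speed limits (rad/s): [2.22, 2.22, 2.57, 3.14, 3.14, 3.14].

## Interface

Orientations are given as [roll, pitch, yaw] about the fixed x, y, z axes, in that order (R = Rz(yaw) Ry(pitch) Rx(roll)).
In Python, from station import ctrl gives the robot as it stands.
- The arm moves only by the tool shift_gripper, called after ">>>" as a command line: name --argument value ..., lists and objects as JSON in quotes. Schema: {"type":"object","properties":{"rows":{"type":"array","items":{"type":"object","properties":{"sx":{"type":"number"},"sy":{"type":"number"},"sz":{"type":"number"},"rx":{"type":"number"},"ry":{"type":"number"},"rz":{"type":"number"}},"additionalProperties":false},"minItems":1,"maxItems":10},"aperture":{"type":"number"},"clamp_n":{"type":"number"},"only":{"type":"string"},"quiet":{"type":"boolean"},"lines":{"type":"string"}},"required":["rows"],"additionalProperties":false}. rows is a list of rows, 1 to 10 of them, each an object with the fields sx, sy, sz (the shift in units of 5 mm), rx, ry, rz (a rotation vector in units of 0.25 rad); a field left out counts as zero; each row shifts and turns the commanded pose from where the row before left it, along the tool's axes as they then stand; what a row does not reach is not made up. A row lasts 1/10 s, in which the tool goes at most 0.05 m and 0.15 rad, less where a joint would pass 70% of its speed; a pose out of reach is approached as far as the arm can. aperture is the finger opening in m, set as the call begins (left out keeps the last). The fingers move at their own pace and stop on an object; clamp_n is the grip in N (left out, the last holds). Time passes only in rows, so rows that do not move let the fingers close. The tool returns the time, the measured TCP pose, the force, the opening and the grip force at its end. only (a regular expression) keeps the lines of the reply that match it, lines (a string "A,B") keeps lines A to B, and quiet returns only ok. Input that does not fit is refused with a message, and nothing moves.
- ctrl.get_obs(): the state, without advancing time (a new reading comes with each control period).
- ctrl.camera(name): name is "scene" or "top"; returns a dict with "pixels" (420x560x3 uint8, blue, green, red), "fx", "fy", "cx", "cy" (pixels), "k1" (the pictures are not rectified: a ray, as slopes to the right and down, at radius r is drawn at 1 + k1 r^2 times it, then the intrinsics apply), "extrinsics" (4x4, takes a point from camera to world coordinates). Camera axes: x right, y up, looking along -z (the intrinsics and any distortion apply to the point x, -y, -z); pixel columns grow to the right and rows downward; lengths in m; the calibration is good to about 2 mm. A picture is of the moment at which its call begins. There is no depth.
- ctrl.hand_in(): hands the job in; it is judged then, once.
The state is a dict: "time_s": time; "qpos": joint angles; "joint_vel": joint speeds; "tau": joint torques, N m; "ee_pos": TCP position; "eef_rot": TCP orientation; "force": force on the tool from outside, world axes, zero at the start; "moment": the same for the moment, N m; "grip_width": finger opening in m; "grip_force": force on a finger pad.
Only numpy, scipy, OpenCV 4.12 (cv2) and the standard library are available. Lean on these libraries where they do the work, as an engineer would, in place of code of your own. Each camera call takes 0.05 s, during which the arm holds its last target. There are 200 camera calls.

## Working session

There is one attempt and no reset: what is moved stays moved. The work goes in short steps, Python scripts to look and compute and a tool call to move; the robot and the scene stay as the last step left them, time stands still between calls to the robot, and variables do not carry over. Pictures are saved under pics/ and viewed, at most 10 in all, crops included, and the job is handed in when it is done.

```bash
ls; mkdir -p pics; python3 - <<'E'
from station import ctrl
import cv2
for n in("scene","top"):
    c=ctrl.camera(n); cv2.imwrite(f"pics/{n}0.png",c["pixels"]); print(n,c["fx"],c["fy"],c["cx"],c["cy"],c["k1"],c["extrinsics"])
print(ctrl.tip_extent, ctrl.get_obs())
E
```

```text
pics
station.py
scene 392.6462229998811 392.6462229998811 279.49192338932596 213.04552838559712 -0.062415288962550025 [[ 0.72565168  0.54219712 -0.42361767  0.18110796]
 [-0.6877922   0.5543463  -0.46865986 -0.51698855]
 [-0.01927513  0.63144474  0.77518127  0.7577152 ]
 [ 0.          0.          0.          1.        ]]
top 439.99278478042686 439.99278478042686 274.9826409619186 212.26770773423215 -0.12515302230389147 [[-0.01737413  0.98439711 -0.17510132  0.36854535]
 [-0.9998183  -0.0157315   0.01076483 -0.11310838]
 [ 0.00784226  0.17525654  0.98449157  1.0154647 ]
 [ 0.          0.          0.          1.        ]]
0.022 {'time_s': 0.1, 'qpos': array([ 1.09338991e+00,  3.00394991e-01,  1.52151894e+00, -3.08409521e-05,
        1.32071328e+00, -6.65750234e-02]), 'joint_vel': array([ 0.00044113, -0.00235131, -0.00257304, -0.00043808, -0.00032689,
        0.00086519]), 'tau': array([-1.75028534e-03, -5.32655454e+01, -3.53275430e+01,  7.08151306e-02,
        2.35723250e-02, -3.96728069e-05]), 'ee_pos': array([0.21955134, 0.50404203, 0.22695436]), 'eef_rot': array([-3.14055840e+00, -3.90173279e-05,  2.73076889e+00]), 'force': array([ 0.92501449, -0.00665582,  0.62637065]), 'moment': array([ 6.63825905e-02, -4.96838697e-05, -3.81016681e-02]), 'grip_force': 0.0, 'grip_width': 0.09401483392224384}
```

View pics/top0.png

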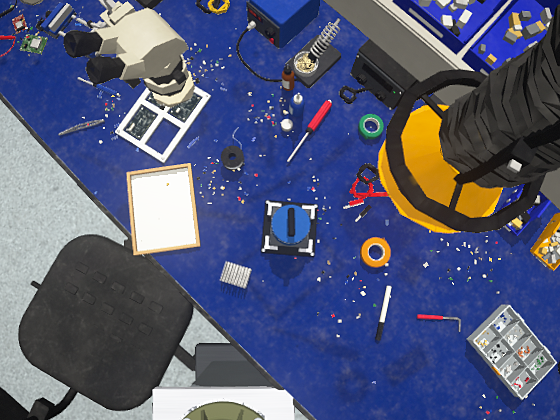

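View pics/scene0.png

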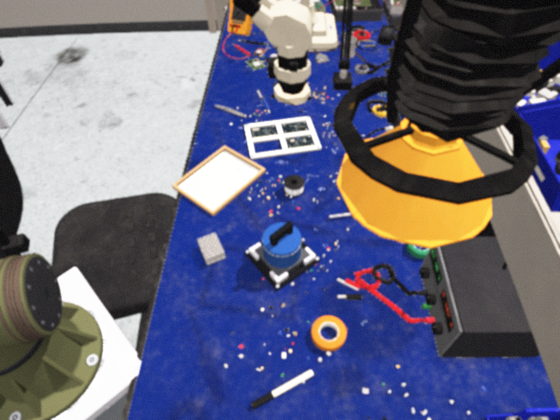

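```bash
python3 - <<'E'
import cv2
a=cv2.imread("pics/top0.png");cv2.imwrite("pics/crop0.png",cv2.resize(a[100:330,150:450],None,fx=2.6,fy=2.6,interpolation=cv2.INTER_CUBIC))
E
```

```text
(no output)
```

The top view shows the cover at about (291,224) with its handle roughly along image vertical. The nest is centred near (291,228), the tray near (165,209), the spool at (232,157), the heatsink at (236,274) and the tape at (376,251). The scene view shows a yellow lamp hanging over the right side.

View pics/crop0.png

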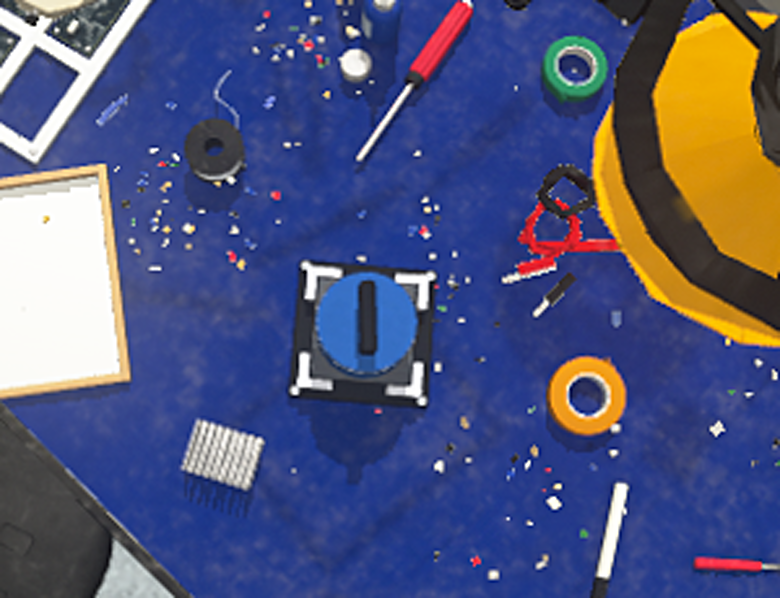

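```bash
cat > h.py <<'E'
import numpy as np, cv2
from scipy.optimize import minimize
from station import ctrl
def params(c): 
    return np.array([[c["fx"],0,c["cx"]],[0,c["fy"],c["cy"]],[0,0,1]]),np.array([c["k1"],0,0,0.]),np.array(c["extrinsics"])
def unproj(c,uv,z):
    K,d,E=params(c); p=cv2.undistortPoints(np.float64(uv).reshape(-1,1,2),K,d)[:,0]
    r=np.c_[p[:,0],-p[:,1],-np.ones(len(p))]@E[:3,:3].T
    return E[:3,3]+r*((z-E[2,3])/r[:,2])[:,None]
def proj(c,P):
    K,d,E=params(c); q=(np.float64(P).reshape(-1,3)-E[:3,3])@E[:3,:3]*[1,-1,-1]
    return cv2.projectPoints(q,np.zeros(3),np.zeros(3),K,d)[0][:,0]
E
python3 - <<'E'
from h import *
c=ctrl.camera("top"); s=ctrl.camera("scene")
def blob(c,box,z,f):
    x0,y0,x1,y1=box; im=c["pixels"][y0:y1,x0:x1]; hsv=cv2.cvtColor(im,cv2.COLOR_BGR2HSV)
    ys,xs=np.nonzero(f(im.astype(int),hsv)); return xs+x0,ys+y0
blk=lambda i,h:(i.max(2)<50)
x,y=blob(c,(278,200,304,242),0,blk)
print(len(x)); 
m=np.zeros((420,560),np.uint8);m[y,x]=255
n,l,st,ce=cv2.connectedComponentsWithStats(m);print(st,ce)
print("tray corners",unproj(c,[[126,172],[190,164],[200,247],[135,255]],.012))
print("nest/keepers",unproj(c,[[264.5,202],[316,202],[317,255],[265,255]],.024))
for n,uv in(("spool",(232,157)),("sink",(236,274)),("tape",(376,251))):print(n,unproj(c,[uv],.02))
print("lampring-left scene ray at z",[unproj(s,[[340,190]],z)[0].round(3) for z in(.3,.4,.5)],[unproj(c,[[380,190]],z)[0].round(3) for z in(.2,.3,.4,.5)])
E
```

```text
61
[[     0      0    560    420 235139]
 [   287    202      6      2      7]
 [   296    203      1      1      1]
 [   298    203      1      1      1]
 [   300    203      1      1      1]
 [   282    204      1      2      2]
 [   284    204      1      1      1]
 [   301    205      1      1      1]
 [   288    208      6     21     32]
 [   289    226      5     10     15]] [[279.49702942 209.49811813]
 [289.28571429 202.71428571]
 [296.         203.        ]
 [298.         203.        ]
 [300.         203.        ]
 [282.         204.5       ]
 [284.         204.        ]
 [301.         205.        ]
 [291.59375    215.53125   ]
 [289.93333333 231.93333333]]
tray corners [[0.65031772 0.22980533 0.012     ]
 [0.6666226  0.07563675 0.012     ]
 [0.46894007 0.04912717 0.012     ]
 [0.45219805 0.2001078  0.012     ]]
nest/keepers [[ 0.56923748 -0.10027604  0.024     ]
 [ 0.56739023 -0.21881272  0.024     ]
 [ 0.44543096 -0.21706425  0.024     ]
 [ 0.44750076 -0.09976891  0.024     ]]
spool [[ 0.67948116 -0.02501395  0.02      ]]
sink [[ 0.40605404 -0.03391313  0.02      ]]
tape [[ 0.45206841 -0.3531368   0.02      ]]
lampring-left scene ray at z [array([ 0.532, -0.273,  0.3  ]), array([ 0.455, -0.326,  0.4  ]), array([ 0.378, -0.38 ,  0.5  ])] [array([ 0.554, -0.324,  0.2  ]), array([ 0.531, -0.298,  0.3  ]), array([ 0.508, -0.272,  0.4  ]), array([ 0.486, -0.247,  0.5  ])]
```

The crop shows the nest square-on, the cover in the middle, and the bar from about (291.6,208) to (290,236) in full-image pixels. Next I'll fit the bar and the lamp.

```bash
python3 - <<'E'
from h import *
c=ctrl.camera("top"); s=ctrl.camera("scene")
S=8
def sil(c,x,y,yaw,box):
    R=np.array([[np.cos(yaw),-np.sin(yaw)],[np.sin(yaw),np.cos(yaw)]])
    P=[[*(R@[a,b]+[x,y]),z] for a in(-.03,.03) for b in(-.007,.007) for z in(.086,.108)]
    uv=(proj(c,P)-[box[0],box[1]]+.5)*S
    m=np.zeros(((box[3]-box[1])*S,(box[2]-box[0])*S),np.uint8)
    cv2.fillConvexPoly(m,cv2.convexHull(np.float32(uv)).round().astype(np.int32)[:,0],1)
    return cv2.resize(m.astype(np.float32),(box[2]-box[0],box[3]-box[1]),interpolation=cv2.INTER_AREA)
for name,cam,box in(("top",c,(281,206,303,240)),("scene",s,(266,218,298,246))):
    im=cam["pixels"][box[1]:box[3],box[0]:box[2],0].astype(float)  # blue channel: can bright, bar dark
    def cost(p):
        m=sil(cam,*p,box); w=np.clip((170-im)/130,0,1)
        hull=cv2.dilate((m>0).astype(np.uint8),np.ones((5,5)))  # compare only near the bar
        return np.sum(((m-w)**2))
    r=min((minimize(cost,[x0,-.159,a],method="Nelder-Mead",options=dict(initial_simplex=np.array([[x0,-.159,a],[x0+.008,-.159,a],[x0,-.151,a],[x0,-.159,a+.15]]))) for x0 in(.5,.51) for a in(-.1,0,.1)),key=lambda r:r.fun)
    print(name,r.x,r.fun, unproj(cam,[[0,0]],.1)[0][:0])
# can outline in top via blue hue
im=c["pixels"][195:262,258:324]; h=cv2.cvtColor(im,cv2.COLOR_BGR2HSV)
print(im[29,20:45,:].tolist()[::3])
# lamp centre: closest point between rays
def ray(cam,uv):
    a=unproj(cam,[uv],.0)[0]; o=cam["extrinsics"][:3,3] if hasattr(cam["extrinsics"],'shape') else np.array(cam["extrinsics"])[:3,3]; return o,(a-o)/np.linalg.norm(a-o)
o1,d1=ray(c,(440,170));o2,d2=ray(s,(415,195))
t=np.linalg.lstsq(np.c_[d1,-d2],o2-o1,rcond=None)[0]; print("lamp",o1+t[0]*d1,o2+t[1]*d2)
E
```

```text
top [ 0.51009785 -0.15559026 -0.01873743] 12.385226458487427 []
scene [ 0.50811071 -0.15874232  0.08760909] 36.59507327107988 []
[[195, 111, 55], [194, 111, 54], [195, 112, 54], [117, 68, 38], [61, 52, 49], [48, 43, 44], [202, 115, 56], [194, 110, 54], [199, 115, 57]]
lamp [ 0.54847109 -0.38122517  0.36048527] [ 0.55014711 -0.38269623  0.36154786]
```

Both views agree: the handle is at about (0.509,-0.158) with yaw near 0, and the lamp sits clear, at about (0.55,-0.38,0.36). I'll move over the cover first, then turn.

Careful with the scale: shifts go in units of 5 mm and turns go in units of 0.25 rad. That gives: -0.035 m is -7, -0.0325 m is -6.5.

>>> shift_gripper --rows '[{"sx":-7, "sy":-6.5}, {"sx":-7, "sy":-6.5}, {"sx":-7, "sy":-6.5}, {"sx":-7, "sy":-6.5}, {"sx":-7, "sy":-6.5}, {"sx":-7, "sy":-6.5}, {"sx":-7, "sy":-6.5}, {"sx":-7, "sy":-6.5}, {"sx":-7, "sy":-6.5}, {"sx":-7, "sy":-6.5}]' --aperture 0.05 --clamp_n 20

```text
time_s: 1.3
ee_pos: [0.4111, 0.0645, 0.2277]
eef_rot: [3.141, 0.001, 2.731]
force: [0.6, 0.0, 0.5]
grip_width: 0.0499
grip_force: 0.0
```

>>> shift_gripper --rows '[{"sx":-7, "sy":-6.5}, {"sx":-7, "sy":-6.5}, {"sx":-7, "sy":-6.5}, {"sx":-7, "sy":-6.5}, {"sx":-7, "sy":-6.5}, {"rz":0.6}, {"rz":0.6}, {"rz":0.6}, {"rz":0.6}, {"rz":0.6}]'

```text
time_s: 2.3
ee_pos: [0.5062, -0.1524, 0.2274]
eef_rot: [-3.141, -0.0, 1.975]
force: [-1.0, -0.8, -0.9]
grip_width: 0.0505
grip_force: 0.0
```

>>> shift_gripper --rows '[{"rz":0.6}, {"rz":0.6}, {"rz":0.6}, {"rz":0.6}, {"rz":0.6}, {"rz":0.6}, {"rz":0.6}, {"rz":0.6}, {"rz":0.6}, {"rz":0.6}]'

```text
time_s: 3.3
ee_pos: [0.5062, -0.1524, 0.2274]
eef_rot: [-3.141, 0.0, 0.475]
force: [0.2, -0.9, 0.2]
grip_width: 0.05
grip_force: 0.0
```

In the tool's units: 0.003 m is 0.6, 0.04 m is 8, 0.15 rad is 0.6.

>>> shift_gripper --rows '[{"rz":0.6}, {"rz":0.6}, {"rz":0.6}, {"sx":0.6, "sy":1.1, "sz":2, "rz":0.16}, {"sz":8}, {"sz":8}, {"sz":4}, {"sz":2}, {}]'

```text
time_s: 4.2
ee_pos: [0.5092, -0.1577, 0.1067]
eef_rot: [-3.141, 0.001, -0.009]
force: [0.2, -0.4, 0.8]
grip_width: 0.0501
grip_force: 0.0
```

```bash
python3 - <<'E'
from h import *
c=ctrl.camera("scene"); cv2.imwrite("pics/s1.png",cv2.resize(c["pixels"][150:320,180:400],None,fx=3,fy=3))
E
```

```text
(no output)
```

View pics/s1.png

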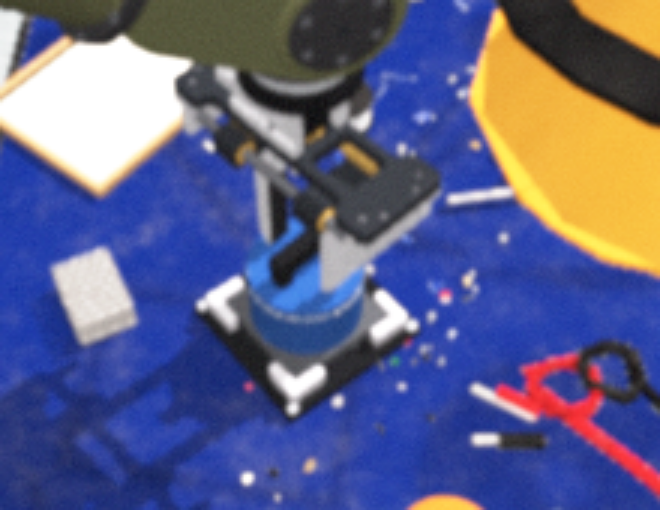

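In the scene crop the fingers straddle the bar, around (300,235), with the tips just above the can's top. I'll close on it.

>>> shift_gripper --rows '[{}, {}, {}, {}, {}, {}]' --aperture 0 --clamp_n 40

```text
time_s: 4.85
ee_pos: [0.5094, -0.1577, 0.1075]
eef_rot: [-3.141, 0.0, -0.009]
force: [-0.8, 2.1, 0.3]
grip_width: 0.0141
grip_force: 40.0
```

```bash
python3 -c "
from station import ctrl;o=ctrl.get_obs();print(o['force'],o['moment'])"
```

```text
[-0.80807253  2.05443494  0.2544587 ] [ 0.1204418   0.18873625 -0.01436056]
```

```bash
cat > f.py <<'E'
from station import ctrl
o=ctrl.get_obs();print(o['force'].round(2),o['moment'].round(3),o['ee_pos'].round(4),o['qpos'][5].round(2))
E
```

>>> shift_gripper --rows '[{"rz":-0.468}, {"rz":-0.464}, {"rz":-0.464}, {}]'

```text
time_s: 5.25
ee_pos: [0.5094, -0.1579, 0.1074]
eef_rot: [3.141, 0.0, 0.342]
force: [0.5, 0.0, -1.4]
grip_width: 0.0139
grip_force: 40.0
```

```bash
python3 f.py
```

```text
[ 0.51  0.02 -1.37] [-0.131 -0.108  0.027] [ 0.5094 -0.1579  0.1074] 0.86
```

>>> shift_gripper --rows '[{"sz":-0.4}, {"sz":-0.3}, {"sz":-0.3}, {}, {}]'

```text
time_s: 5.75
ee_pos: [0.5094, -0.1577, 0.1124]
eef_rot: [-3.142, -0.0, 0.339]
force: [0.5, -0.0, -1.8]
grip_width: 0.0139
grip_force: 40.0
```

```bash
python3 f.py
```

```text
[ 0.53 -0.04 -1.85] [-0.021  0.182 -0.015] [ 0.5094 -0.1577  0.1124] 0.86
```

Only the cover's own weight shows after 5 mm. I'll confirm with a little more lift, then feel for the window's edge.

>>> shift_gripper --rows '[{"sz":-0.2}, {"sz":-0.2}, {}, {}]'

```text
time_s: 6.15
ee_pos: [0.5094, -0.1578, 0.1144]
eef_rot: [-3.142, -0.0, 0.34]
force: [-0.4, 0.2, -2.5]
grip_width: 0.014
grip_force: 40.0
```

```bash
python3 f.py
python3 - <<'E'
from h import *
c=ctrl.camera("scene"); cv2.imwrite("pics/s2.png",cv2.resize(c["pixels"][200:300,230:340],None,fx=6,fy=6,interpolation=cv2.INTER_CUBIC))
E
```

```text
[-0.35  0.21 -2.52] [ 0.006  0.118 -0.002] [ 0.5094 -0.1578  0.1144] 0.86
```

View pics/s2.png

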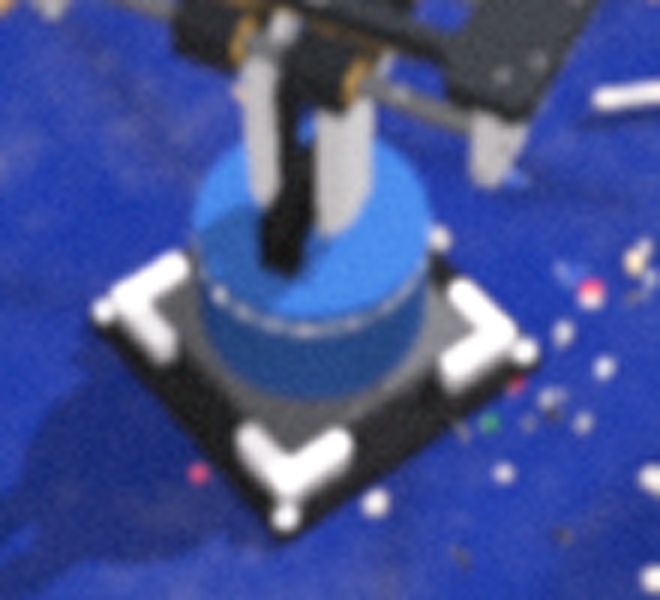

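The crop shows the core's foot down between its keepers and the cover slightly raised, so this angle is free. The window centre must lie 17–29° from the start, so I'll turn 3° more towards its middle and lift on in checked steps.

In the tool's units: -0.026 rad is -0.104.

>>> shift_gripper --rows '[{"rz":-0.104}, {"rz":-0.104}, {}, {}]'

```text
time_s: 6.6
ee_pos: [0.5094, -0.1578, 0.1144]
eef_rot: [-3.142, 0.0, 0.392]
force: [0.3, -0.2, -2.9]
grip_width: 0.0139
grip_force: 40.0
```

```bash
python3 f.py
```

```text
[ 0.32 -0.2  -2.94] [-0.012  0.177  0.012] [ 0.5094 -0.1578  0.1144] 0.81
```

>>> shift_gripper --rows '[{"sz":-0.6}, {"sz":-0.6}, {}, {}]'

```text
time_s: 7.0
ee_pos: [0.5095, -0.1578, 0.1206]
eef_rot: [3.141, -0.0, 0.392]
force: [0.2, 0.4, -2.4]
grip_width: 0.0135
grip_force: 40.0
```

```bash
python3 f.py
```

```text
[ 0.21  0.43 -2.38] [-0.029  0.158 -0.015] [ 0.5095 -0.1578  0.1206] 0.81
```

In the tool's units: -0.004 m is -0.8, -0.003 m is -0.6.

>>> shift_gripper --rows '[{"sz":-0.6}, {"sz":-0.8}, {"sz":-0.8}, {}]'

```text
time_s: 7.4
ee_pos: [0.5097, -0.1579, 0.1322]
eef_rot: [3.141, -0.001, 0.392]
force: [-0.3, -0.3, -2.1]
grip_width: 0.0139
grip_force: 40.0
```

```bash
python3 f.py
```

```text
[-0.26 -0.25 -2.09] [-0.038  0.092 -0.019] [ 0.5097 -0.1579  0.1322] 0.81
```

>>> shift_gripper --rows '[{"sz":-1.6}, {"sz":-2}, {"sz":-2}, {"sz":-2.4}, {"sz":-2.4}, {"sz":-2.4}, {"sz":-1.2}, {}]'

```text
time_s: 8.2
ee_pos: [0.5097, -0.1579, 0.2025]
eef_rot: [3.14, -0.001, 0.392]
force: [0.0, -0.3, -3.1]
grip_width: 0.0139
grip_force: 40.0
```

```bash
python3 f.py
python3 - <<'E'
from h import *
c=ctrl.camera("scene"); cv2.imwrite("pics/s3.png",cv2.resize(c["pixels"][130:330,150:410],None,fx=3,fy=3,interpolation=cv2.INTER_CUBIC))
E
```

```text
[ 0.03 -0.32 -3.09] [ 0.006  0.143 -0.005] [ 0.5097 -0.1579  0.2025] 0.81
```

View pics/s3.png

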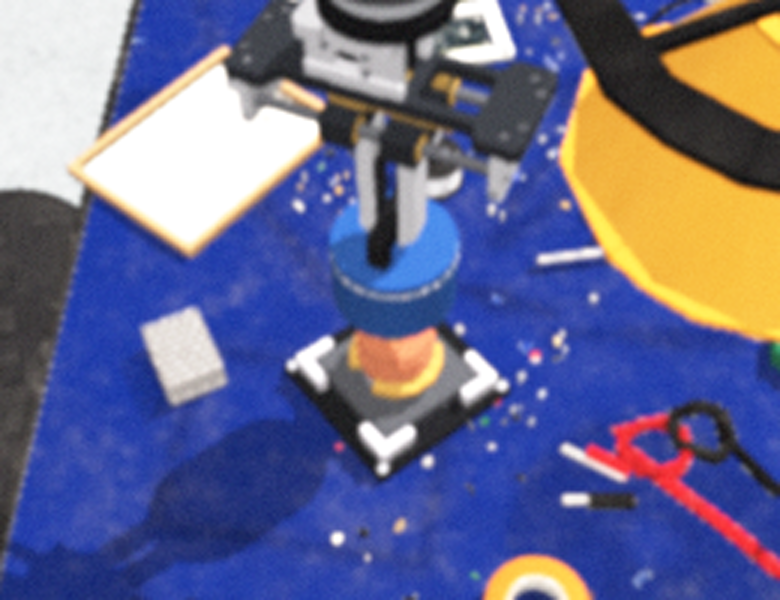

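The crop shows the core seated in the nest and the cover hanging clear above it. I'll move to the tray centre, about (0.560,0.139).

In the tool's units: -0.032 m is -6.4, 0.02 m is 4.

>>> shift_gripper --rows '[{"sx":2, "sy":-3.2}, {"sx":4, "sy":-6.4}, {"sx":4, "sy":-6.4}, {"sx":4, "sy":-6.4}, {"sx":4, "sy":-6.4}, {"sx":4, "sy":-6.4}, {"sx":4, "sy":-6.4}, {"sx":4, "sy":-6.4}, {"sx":2, "sy":-3.2}, {}]'

```text
time_s: 9.25
ee_pos: [0.5593, 0.1421, 0.2004]
eef_rot: [-3.141, 0.001, 0.395]
force: [0.7, -0.6, -2.5]
grip_width: 0.0136
grip_force: 40.0
```

>>> shift_gripper --rows '[{"sz":3}, {"sz":5}, {"sz":5}, {"sz":4}, {"sz":2.4}, {"sz":1.2}, {}, {}]'

```text
time_s: 10.05
ee_pos: [0.56, 0.1398, 0.0993]
eef_rot: [3.141, -0.001, 0.392]
force: [-0.5, 0.4, -1.7]
grip_width: 0.0138
grip_force: 40.0
```

```bash
python3 f.py
python3 - <<'E'
from h import *
c=ctrl.camera("scene"); cv2.imwrite("pics/s4.png",cv2.resize(c["pixels"][60:260,120:380],None,fx=3,fy=3,interpolation=cv2.INTER_CUBIC))
E
```

```text
[-0.48  0.39 -1.66] [-0.006  0.149  0.102] [0.56   0.1398 0.0993] 1.36
```

View pics/s4.png

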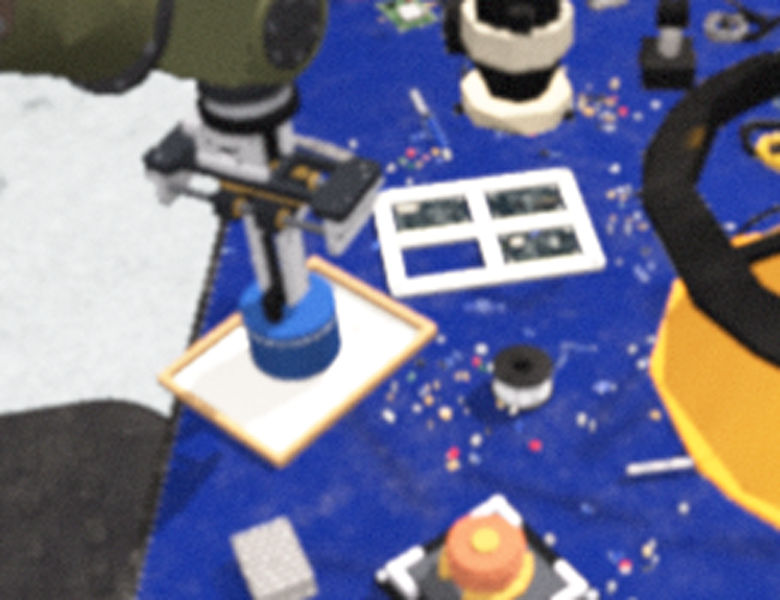

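The crop shows the cover upright over the middle of the tray, about 10 mm up. I'll lower it slowly by feel.

In the tool's units: 0.003 m is 0.6, 0.002 m is 0.4.

>>> shift_gripper --rows '[{"sz":0.6}, {"sz":0.6}, {"sz":0.4}, {"sz":0.2}, {}, {}]'

```text
time_s: 10.7
ee_pos: [0.5596, 0.1399, 0.0895]
eef_rot: [3.142, -0.0, 0.392]
force: [-0.2, -0.5, -2.1]
grip_width: 0.0136
grip_force: 40.0
```

```bash
python3 f.py
```

```text
[-0.21 -0.51 -2.09] [-0.011  0.115  0.068] [0.5596 0.1399 0.0895] 1.36
```

>>> shift_gripper --rows '[{"sz":0.2}, {"sz":0.2}, {}]'

```text
time_s: 11.0
ee_pos: [0.5596, 0.14, 0.0875]
eef_rot: [-3.142, -0.0, 0.392]
force: [-0.1, -0.0, -2.4]
grip_width: 0.0136
grip_force: 40.0
```

```bash
python3 f.py
```

```text
[-0.07 -0.02 -2.45] [0.039 0.156 0.015] [0.5596 0.14   0.0875] 1.36
```

>>> shift_gripper --rows '[{"sz":0.1}, {"sz":0.1}, {}, {}]'

```text
time_s: 11.4
ee_pos: [0.5597, 0.1402, 0.0874]
eef_rot: [-3.142, -0.001, 0.392]
force: [-5.2, 0.4, 8.7]
grip_width: 0.0136
grip_force: 40.0
```

```bash
python3 f.py
```

```text
[-5.22  0.4   8.71] [ 0.053  1.055 -0.035] [0.5597 0.1402 0.0874] 1.36
```

Contact at TCP z 0.0874. I'll ease off a little, check, then open.

>>> shift_gripper --rows '[{"sz":-0.14}, {}, {}]'

```text
time_s: 11.7
ee_pos: [0.5597, 0.1401, 0.0875]
eef_rot: [-3.142, -0.0, 0.392]
force: [-2.5, 1.2, 4.8]
grip_width: 0.0138
grip_force: 40.0
```

```bash
python3 f.py
```

```text
[-2.5   1.19  4.82] [ 0.193  0.57  -0.017] [0.5597 0.1401 0.0875] 1.36
```

>>> shift_gripper --rows '[{}, {}, {}, {}]' --aperture 0.05

```text
time_s: 12.1
ee_pos: [0.5596, 0.1398, 0.087]
eef_rot: [3.142, 0.0, 0.392]
force: [-0.4, 0.3, -0.6]
grip_width: 0.0423
grip_force: 0.0
```

```bash
python3 f.py
```

```text
[-0.36  0.31 -0.57] [-0.056  0.137  0.072] [0.5596 0.1398 0.087 ] 1.36
```

In the tool's units: -0.03 m is -6, -0.02 m is -4.

>>> shift_gripper --rows '[{}, {"sz":-2}, {"sz":-4}, {"sz":-6}, {"sz":-6}, {"sz":-6}, {"sz":-4}, {}, {}]'

```text
time_s: 13.0
ee_pos: [0.5594, 0.1399, 0.227]
eef_rot: [3.142, -0.0, 0.392]
force: [0.1, -0.4, -0.8]
grip_width: 0.05
grip_force: 0.0
```

```bash
python3 - <<'E'
from h import *
c=ctrl.camera("scene"); cv2.imwrite("pics/s5.png",cv2.resize(c["pixels"][60:300,120:380],None,fx=2.5,fy=2.5,interpolation=cv2.INTER_CUBIC))
E
```

```text
(no output)
```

View pics/s5.png

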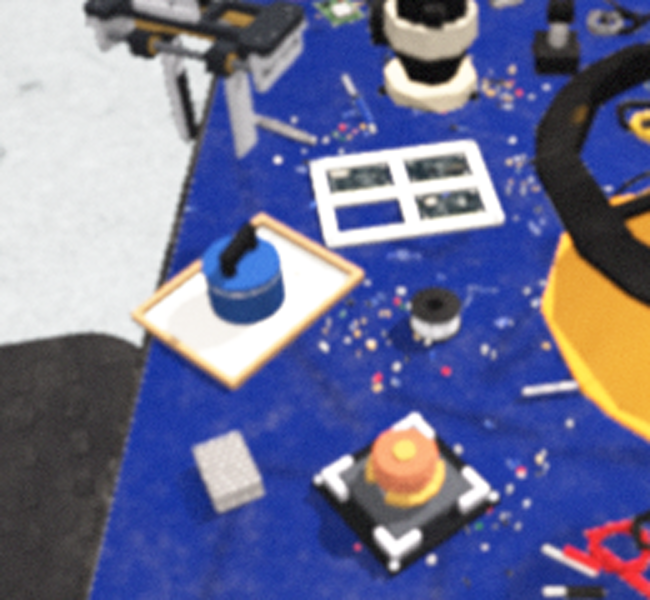

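The cover stands upright in the middle of the tray, at about (243,280) in the crop. The core is still in its nest and the gripper is clear.

```bash
python3 -c "
from station import ctrl;print(ctrl.hand_in())"
```

```text
the job is handed in; nothing more can be done
None
```

The cover came free about 20° anticlockwise from its start; I lifted it off at 23° with the core still in its nest, set it upright in the middle of the tray, let go, and handed in at about 13 s, with no verdict returned.

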